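# Unlock a photomask dry box, crack its sticky lid and hold it ajar

### The arm

A 6-joint arm with a two-finger parallel gripper is mounted at the origin on the work surface. World frame = base frame: x ahead of the robot, y to its left, z up, the work surface at z = 0. Lengths are in m, angles in rad, forces in N, time in s.
With the tool pointing down it reaches from about 0.375 to 0.975 m from the base axis. Payload 3.8 kg.
Tool frame: the origin (TCP) lies between the finger pads, 19 mm behind the fingertips; this is the grasp point; y points along the fingers, z is the direction in which the jaws open and shut, and the axes are right-handed (so a half turn about y gives the same grasp; the last joint's range is limited). The gripper opens to 85 mm and grips with 20 to 120 N. Pads are 22 mm wide; open, the fingers measure 114 mm over their backs; the gripper's body (76 mm by 85 mm) begins 54 mm behind the grasp point. The pads swing forward as they close: fully open they stand 13 mm farther back than shut.
Start: joints at [-1.349, 0.264, 1.604, -0, 1.274, -0.037], TCP at [0.173, -0.653, 0.25] pointing down, gripper open.
Joint ranges: [-2.63, 2.63], [-0.94, 2.18], [0.31, 2.57], [-1.31, 4.45], [0, 2.66], [-2.55, 2.55]. Speed limits (rad/s): [2.57, 2.57, 3.14, 3.14, 3.14, 3.14].

### API

Orientations are given as a rotation vector (axis times angle).
In Python, from workcell import bot gives the robot as it stands.
- The arm moves only by the shell command python3 -m jog 'ROWS' [FORCE]. ROWS is JSON, a list of rows, each a list of 5 numbers: the shift along the world's x, y, z in mm, then the turn about the world's z in degrees, then the finger opening in mm, from 0 to 85.4. A call has exactly 10 rows; each row is the pose to reach, as a shift and turn from the pose commanded when the call began; what a row does not reach only later rows make up. A row lasts 1/8 s, in which the tool goes at most 62.5 mm and 10.7 degrees, less where a joint would pass 70% of its speed; a pose out of reach is approached as far as the arm can. A call with a gripper value outside its range is refused whole. The fingers move at their own pace and stop on an object; FORCE is the grip in N (left out, the last holds). Time passes only in rows, so rows that repeat a pose let the fingers close, or fill a call up. It gives the time, the measured TCP pose, the force and the opening at its end, in the units of the state.
- bot.read_state(): the state, without advancing time (a new reading comes with each control period).
- bot.read_camera(name): name is "scene" or "side" or "wrist"; returns a dict with "pixels" (400x640x3 uint8, red, green, blue), "fx", "fy", "cx", "cy" (pixels), "R" (3x3) and "t" (3): a world point X has camera coordinates R X + t. Camera axes: x right, y down, z forward; pixel columns grow to the right and rows downward; lengths in m; the calibration is good to about 2 mm. A picture is of the moment at which its call begins. There is no depth.
- bot.finish_job(): hands the job in, once; it reports no verdict.
The state is a dict: "time": time; "q": joint angles; "joint_vel": joint speeds; "joint_torque": joint torques, N m; "tool_pos": TCP position; "tcp_rot": TCP orientation; "wrist_force": force on the tool from outside, world axes, zero at the start; "torque": the same for the moment, N m; "width": opening from 0.0 (shut) to 1.0 (fully open).
Only numpy, scipy, OpenCV 4.12 (cv2) and the standard library are available. Lean on these libraries where they do the work, as an engineer would, in place of code of your own. Each camera call takes 0.05 s, during which the arm holds its last target.

### The job

Slide the red lock of the photomask dry box to the left, right to its open end stop, then lift the lid by its black handle until it breaks free of the sticky gasket, and hold it ajar with its front edge about 25 mm up so that the purge gas can bleed off. Do not let the lid fly open, and leave everything else, the mask inside included, where it is. Finish while still holding the lid ajar by its handle, keeping it still: do not let go.

Things in the scene. Friction and masses are not known exactly. Their poses are not given: they have to be found in the camera images.
- dry_box: white photomask dry box fixed on the table, turned up to 0.3 rad. Origin under it on the table, x from its front (robot side) to its hinge side, y left, z up; offsets below are in this frame, mm. Tub: x -80 to 140, y -125 to 125, 80 high, black gasket up to z 84. In front a ledge x -175 to -80, 46 high, carries the slide lock
- lid: white frame, amber window, 238 x 250 x 12 mm, 0.45 to 0.65 kg; origin at the middle of the hinge line, axes as the box's when closed. Opens by turning about +y of the box (front edge up); falls shut if let go. The gasket sticks: 14 to 20 N up at the handle (with the weight) break it free; the pull peaks at 2 mm rise of the front edge, is gone by 10 mm, then 3 N of weight remain
- lid_hinge (a point): point on the hinge line at mid width, box frame (140, 0, 84) mm; the line runs along the box's y
- lid_grip (a point): centre of the black handle's bar on the lid: 112 mm along y, 12 x 12 mm thick, on an end post at each end, 24 mm free below it; closed, it is 126 mm above the table, 205 mm before the hinge line along x and 42 mm above it. Grip from above, one finger on its front and one on its far side (closing along x)
- lid_edge (a point): middle of the lower front edge of the lid, 233 mm from the hinge line; 84 mm above the table when closed. Its height above that is how far the lid is open
- lock (a joint): travel of the slide lock, m: 0 locked, 0.045 open end stop; starts between 0 and 0.012. Slides along +y of the box (to the left, seen from the robot) against about 3 N of friction and stays where it is left. Up to about 0.025 its steel plate covers the foot of the lid's hook and blocks the lid
- lock_top (a point): centre of the top of the lock's red grip, 16 (x) x 22 (y) x 32 mm high, on a steel plate between two aluminium rails; its top is at z 94.5, the rails' tops at 66.5. It is at x -140, y 12 plus the joint value. The lid's front edge is 39 mm behind its far face; the lid's hook is at y -60 to -40
- photomask: the mask inside the closed box: dark chromed glass plate 152 x 152 x 6.4 mm lying on four rests, seen through the amber window; origin at the centre of its underside; not to be moved
- wafer_shipper: white round wafer case, 118 mm across, 17 mm high, lying on the table beside the box; not to be moved; origin under its middle
- resist_bottle: closed amber bottle with black cap, 64 mm across, 140 mm high, beside the box; not to be moved; origin under its middle
- wafer_carrier: blue open wafer carrier, 100 x 88 x 62 mm, with wafers, beside the box; not to be moved; origin under its middle
- bench_timer: white bench timer, 74 x 74 x 22 mm, with a grey display and three keys, lying beside the box; not to be moved; origin under its middle
- mask_stand: steel four-legged stand with a yellow mask cassette, 120 x 120 mm foot, 164 mm high, farther to one side of the box; not to be moved; origin under its middle
- tweezers: steel tweezers with black tip guard, 135 mm long, 6 mm thick, lying farther to one side of the box; not to be moved; origin under its middle
- loupe: small black magnifier, 28 mm across, 30 mm high, standing on the right end of the box's front ledge; not to be moved; origin under its middle

How it is judged:
By the outcome, as a careful person would: the job done as asked, in the order asked, and still so for the second after the job is handed in, while the arm keeps its last pose, push and grip.
It also fails if it takes over 42 s, if anything falls off the work surface, if the arm or the gripper's body presses on something with over 40 N, if the wrist force passes 120 N, or if a joint passes its speed limit or range.

## Working session

There is one attempt and no reset: what is moved stays moved. The work goes in short steps, Python scripts to look and compute and a shell command to move; the robot and the scene stay as the last step left them, time stands still between calls to the robot, and variables do not carry over. Pictures are saved under pics/ and viewed, and the job is handed in when it is done.

```bash
mkdir -p pics; ls
python3 - <<'E'
from workcell import bot
import cv2
s=bot.read_state(); print(s)
for n in ["scene","side","wrist"]:
    c=bot.read_camera(n); cv2.imwrite(f"pics/{n}0.png",c["pixels"][:,:,::-1])
    print(n,c["fx"],c["cx"],c["cy"],c["R"],c["t"])
E
```

```text
pics
{'time': 0.0, 'q': array([-1.34891650e+00,  2.64798808e-01,  1.60538243e+00, -1.39045272e-05,
        1.27370171e+00, -3.69123437e-02]), 'joint_vel': array([-1.87593455e-03,  1.70737640e-03,  6.81772101e-05,  5.10477116e-04,
       -1.84632627e-03,  8.29947091e-05]), 'joint_torque': array([ 6.87642932e-05, -5.15106118e+01, -3.67311037e+01, -1.08393942e-04,
        1.28610883e-02,  9.54598278e-06]), 'tool_pos': array([ 0.17257441, -0.65184842,  0.24862667]), 'tcp_rot': array([-0.2713545 ,  2.08591392, -2.08112495]), 'wrist_force': array([ 0.80574586, -0.4852552 ,  0.63734273]), 'torque': array([-0.01001585, -0.03256362,  0.00723775]), 'width': 0.9974631348775101}
scene 362.53493073661747 318.6385090818952 203.48700358288323 [[-0.27060859  0.96265998 -0.00753409]
 [ 0.54406453  0.1464735  -0.82615937]
 [-0.79420701 -0.22766485 -0.56338614]] [ 0.09584502 -0.20385964  1.65824307]
side 487.58086084487377 318.8440613805841 198.47153795483442 [[ 0.99838103 -0.05121941  0.02473626]
 [-0.00433916 -0.50220303 -0.86473885]
 [ 0.05671404  0.86323154 -0.50161223]] [-0.56065359  0.10364473  1.50675391]
wrist 276.9465283050073 318.3183745381396 202.15029151100387 [[ 0.25598243 -0.9666761  -0.00321202]
 [-0.92727787 -0.2464858   0.28178094]
 [-0.27318262 -0.06915253 -0.95947339]] [-0.67399577 -0.03744952  0.37994073]
```

View pics/scene0.png

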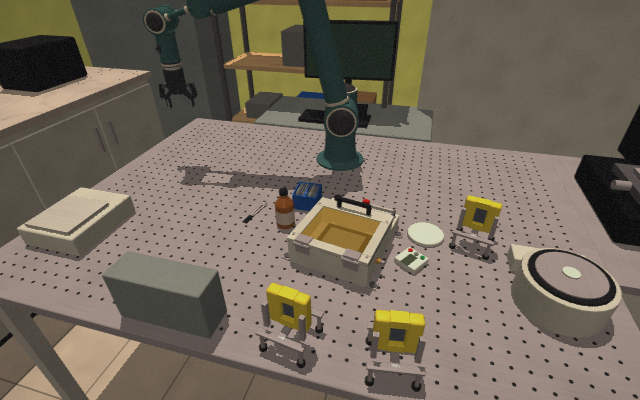

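View pics/side0.png

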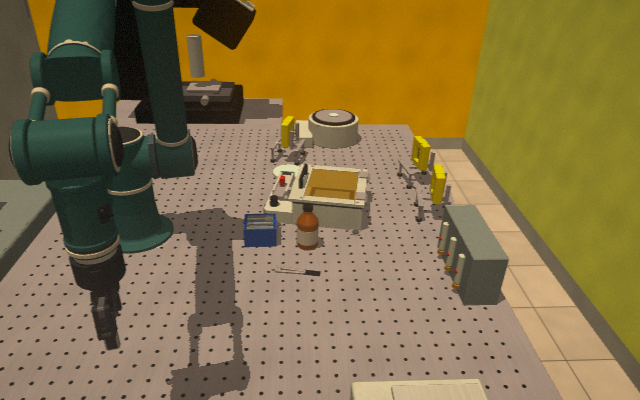

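View pics/wrist0.png

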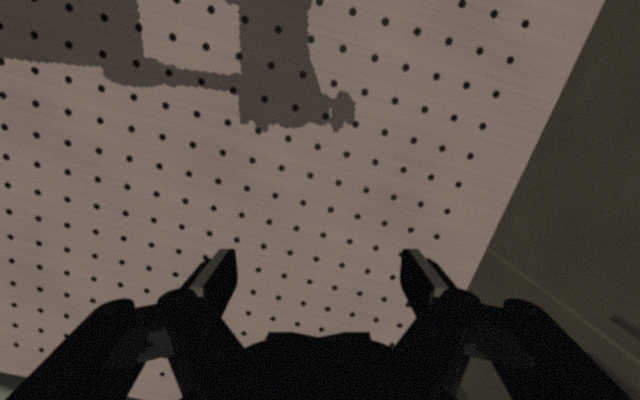

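The scene view shows the box in the middle, with the handle at (352,205) and the red lock at (366,201). In the side view the lock is at (282,181), the handle at (303,177) and the loupe at (274,200). I'll zoom in on both.

Run:
```python
import cv2
a=cv2.imread("pics/scene0.png")[180:290,270:420]; cv2.imwrite("pics/scz.png",cv2.resize(a,None,fx=5,fy=5,interpolation=cv2.INTER_CUBIC))
a=cv2.imread("pics/side0.png")[150:240,250:380]; cv2.imwrite("pics/siz.png",cv2.resize(a,None,fx=6,fy=6,interpolation=cv2.INTER_CUBIC))
```

```text
(no output)
```

View pics/scz.png

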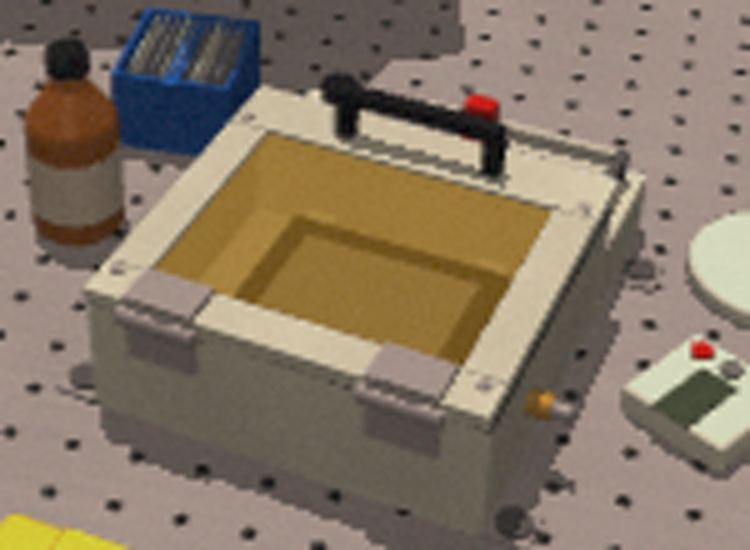

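View pics/siz.png

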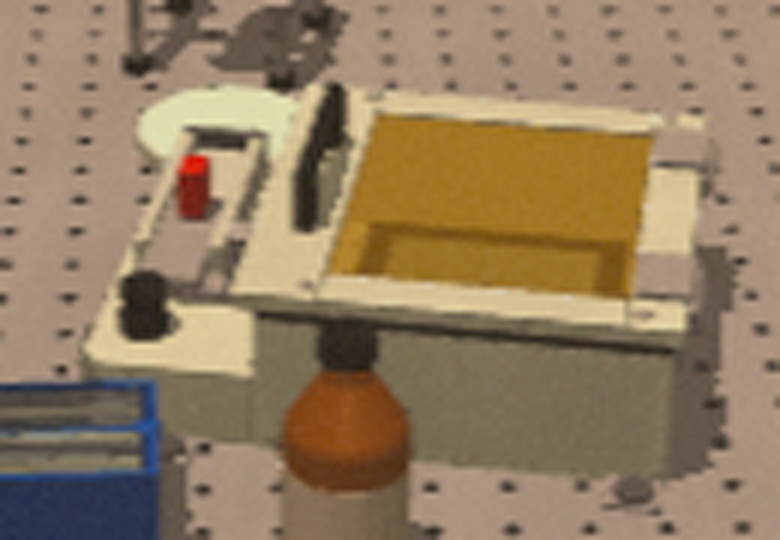

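```bash
cat > h.py <<'E'
import numpy as np
def ray(c,uv,z):
    R=np.array(c["R"]);t=np.array(c["t"])
    d=R.T@np.array([(uv[0]-c["cx"])/c["fx"],(uv[1]-c["cy"])/c["fy"],1]);o=-R.T@t
    return o+d*(z-o[2])/d[2]
def fit(P,Q):
    # 2D rigid: box pts P -> world Q
    P=np.array(P)[:,:2];Q=np.array(Q)[:,:2];p=P.mean(0);q=Q.mean(0)
    A=(P-p);B=(Q-q);th=np.arctan2((A[:,0]*B[:,1]-A[:,1]*B[:,0]).sum(),(A*B).sum())
    R=np.array([[np.cos(th),-np.sin(th)],[np.sin(th),np.cos(th)]]);t=q-R@p
    return th,t,Q-(P@R.T+t)
E
python3 - <<'E'
from workcell import bot
from h import *
np.set_printoptions(precision=4,suppress=True)
s=bot.read_camera("scene");d=bot.read_camera("side")
S=lambda x,y:(270+(x-2)/5,180+(y-2)/5); D=lambda x,y:(250+(x-2.5)/6,150+(y-2.5)/6)
P=[(.145,-.125),(.145,.125),(-.093,-.125)]
Q=[ray(s,S(88,290),.096),ray(s,S(488,422),.096),ray(s,S(260,86),.096)]
print(np.array(Q)); print(fit(P,Q))
P=[(.145,-.125),(-.093,-.125)]
Q=[ray(d,D(686,330),.096),ray(d,D(236,293),.096)]
print(np.array(Q)); print(fit(P,Q))
# red
import cv2
for n,c in(("s",s),("d",d)):
    h=cv2.cvtColor(c["pixels"],cv2.COLOR_RGB2HSV)
    m=cv2.inRange(h,(0,170,90),(6,255,255))|cv2.inRange(h,(174,170,90),(180,255,255))
    k,l,st,ce=cv2.connectedComponentsWithStats(m)
    for i in range(1,k):
        if st[i,4]>5: print(n,st[i],ce[i],ray(c,ce[i],.09))
print(ray(d,D(193,160),.0945),ray(s,S(482,100),.0945))
E
```

```text
[[0.7005 0.0038 0.096 ]
 [0.7476 0.2442 0.096 ]
 [0.4674 0.043  0.096 ]]
(np.float64(-0.18390768081518036), array([0.5816, 0.15  ]), array([[-0.0008,  0.0032],
       [ 0.0006, -0.0021],
       [ 0.0001, -0.0011]]))
[[ 0.6976 -0.0023  0.096 ]
 [ 0.4678  0.0374  0.096 ]]
(np.float64(-0.1709538915135561), array([0.5784, 0.1451]), array([[-0.0024,  0.0004],
       [ 0.0024, -0.0004]]))
s [363 199   6   5  20] [365.8  200.75] [0.4435 0.1896 0.09  ]
s [409 249   3   3   9] [410. 250.] [0.655  0.3491 0.09  ]
d [280 176   5  10  40] [281.7  180.35] [0.4434 0.1684 0.09  ]
d [439 237   3   3   6] [440.1667 238.    ] [ 0.8893 -0.1759  0.09  ]
d [446 252   3   4   7] [447.2857 253.4286] [ 0.8892 -0.2477  0.09  ]
d [454 269   3   4   8] [455.25 270.75] [ 0.889  -0.3208  0.09  ]
[0.4434 0.1894 0.0945] [0.4432 0.1899 0.0945]
```

Run:
```python
from workcell import bot
from h import *
from scipy.spatial.transform import Rotation as Ro
s=bot.read_state(); M=Ro.from_rotvec(s["tcp_rot"]).as_matrix(); print(M.round(3), np.degrees(np.arctan2(M[1,2],M[0,2])),s["time"],s["q"])
c=bot.read_camera("wrist");C=-np.array(c["R"]).T@c["t"];print("cam",C,"rel tool",M.T@(C-s["tool_pos"]), "cam fwd in tool",M.T@np.array(c["R"])[2])
th=-.178;R=np.array([[np.cos(th),-np.sin(th)],[np.sin(th),np.cos(th)]])
o=np.array([.581,.148])
for p in [(-.14,-.017),(-.14,.057),(-.065,0)]: print(p,o+R@p)
```

```text
[[-0.967 -0.     0.256]
 [-0.256  0.001 -0.967]
 [-0.    -1.    -0.001]] -75.17570273248273 0.25 [-1.34893653e+00  2.64341393e-01  1.60467440e+00  4.81745715e-06
  1.27367488e+00 -3.68743906e-02]
cam [ 0.24163834 -0.63467107  0.37347771] rel tool [-0.07118662 -0.12415779  0.00056659] cam fwd in tool [ 0.28185927  0.95945514 -0.00108763]
(-0.14, -0.017) [0.44020198 0.15605722]
(-0.14, 0.057) [0.45330454 0.228888  ]
(-0.065, 0) [0.51702701 0.159509  ]
```

```bash
python3 -m jog '[[30,45,0,4,40],[65,95,0,8,20],[100,145,0,14,0],[140,195,0,20,0],[180,245,0,26,0],[215,295,0,32,0],[250,345,0,38,0],[280,395,0,44,0],[295,450,0,50,0],[300,505,0,55,0]]' 60 && python3 -m jog '[[-2,55,0,3,0],[-5,105,0,6,0],[-8,155,0,10,0],[-14,200,0,10,0],[-20,240,0,10,0],[-26,270,0,10,0],[-30,290,0,10,0],[-33,304,0,10,0],[-33,304,0,10,0],[-33,304,0,10,0]]'
python3 - <<'E'
from workcell import bot
import cv2
for n in ["scene","side","wrist"]:
    c=bot.read_camera(n); cv2.imwrite(f"pics/{n}1.png",c["pixels"][:,:,::-1])
print(bot.read_state())
E
```

```text
time: 1.55
tool_pos: [0.4735, -0.1456, 0.2502]
tcp_rot: [-1.023, 1.461, -1.462]
wrist_force: [0.3, 0.9, -0.0]
width: -0.0
time: 2.8
tool_pos: [0.4399, 0.156, 0.25]
tcp_rot: [-1.12, 1.339, -1.339]
wrist_force: [0.1, 0.1, -0.2]
width: -0.002
{'time': 2.95, 'q': array([ 2.87158429e-01, -1.38735015e-01,  2.03042566e+00, -1.98018965e-04,
        1.24995357e+00,  4.65839481e-01]), 'joint_vel': array([ 0.00101543,  0.00146025, -0.0021504 ,  0.00390477,  0.00065948,
        0.00153519]), 'joint_torque': array([ 1.18928519e-01, -2.86906564e+01, -3.64924586e+01,  4.56312599e-03,
        1.37952255e-03, -2.62078800e-03]), 'tool_pos': array([0.43991658, 0.15581517, 0.24996386]), 'tcp_rot': array([-1.119496  ,  1.33945187, -1.33971708]), 'wrist_force': array([0.54074006, 0.02303649, 0.76280951]), 'torque': array([-6.56055286e-05,  1.43516693e-03,  4.78019475e-02]), 'width': -0.0004605850391473268}
```

View pics/wrist1.png

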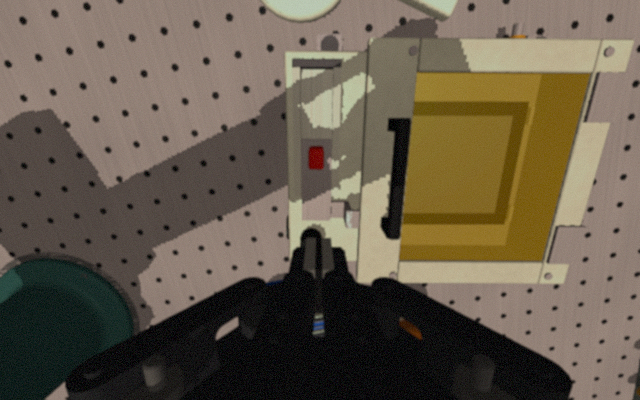

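View pics/side1.png

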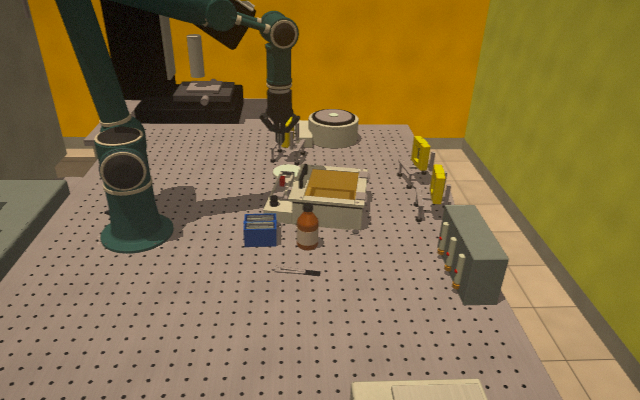

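The wrist view shows the whole box. The red lock top is at (316,158), the handle bar runs from (401,120) to (393,235), and the lid corners are visible. I'll zoom in and measure these.

Run:
```python
import cv2
a=cv2.imread("pics/wrist1.png")
cv2.imwrite("pics/wz1.png",cv2.resize(a[30:290,270:470],None,fx=3,fy=2.3*1,interpolation=cv2.INTER_CUBIC))
cv2.imwrite("pics/wz2.png",cv2.resize(a[30:290,470:640],None,fx=3,fy=2.3,interpolation=cv2.INTER_CUBIC))
```

```text
(no output)
```

View pics/wz1.png

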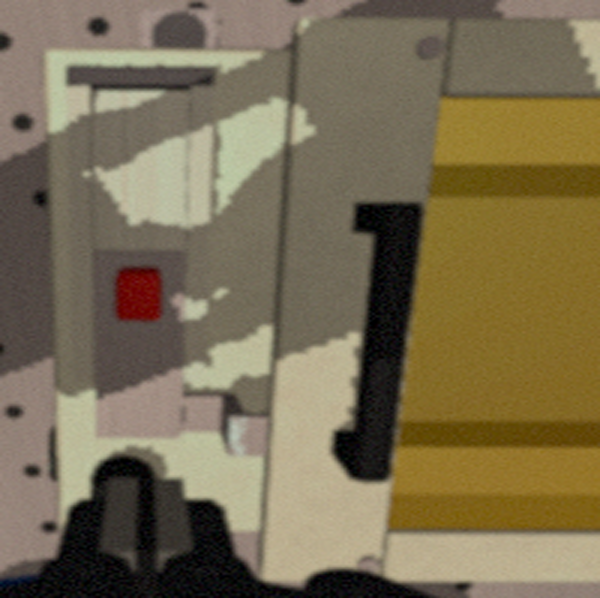

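View pics/wz2.png

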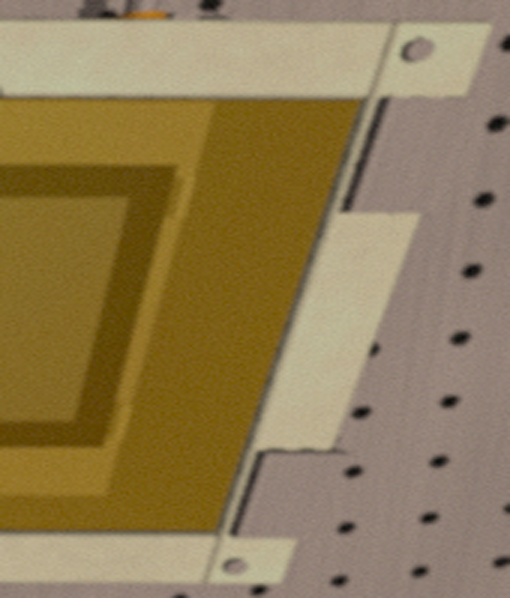

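Run:
```python
from workcell import bot
from h import *
np.set_printoptions(precision=4,suppress=True)
c=bot.read_camera("wrist")
A=lambda x,y:(270+(x-1)/3,30+(y-.65)/2.3); B=lambda x,y:(470+(x-1)/3,30+(y-.65)/2.3)
P=[(-.093,.125),(.145,.125),(.145,-.125),(-.093,-.125)]
Q=[ray(c,A(301,19),.096),ray(c,B(491,22),.096),ray(c,B(283,583),.096),ray(c,A(262,575),.096)]
print(np.array(Q)); th,t,r=fit(P,Q); print(th,t,r)
R=np.array([[np.cos(th),-np.sin(th)],[np.sin(th),np.cos(th)]])
inv=lambda p:R.T@(p[:2]-t)
lk=ray(c,A(138,279),.0945);print("lock",lk,inv(lk)) 
for n,uv,z in[("lock topcorners",(117,270),.0945),("",(158,268),.0945),("loupe",(125,470),.076),("bar near end",(372,225),.132),("bar",(366,478),.132),("barL",(385,345),.132),("barR",(403,345),.132)]:
    w=ray(c,A(*uv),z);print(n,w,inv(w))
for p in [(-.14,-.017),(-.14,.057),(-.065,0)]: print(p,t+R@p)
```

```text
[[0.5102 0.2874 0.096 ]
 [0.7413 0.2447 0.096 ]
 [0.6973 0.0005 0.096 ]
 [0.4648 0.047  0.096 ]]
-0.18623285423747457 [0.5778 0.1497] [[ 0.0006 -0.0023]
 [-0.0022 -0.001 ]
 [ 0.0001  0.0005]
 [ 0.0015  0.0029]]
lock [0.4445 0.1979 0.0945] [-0.1399  0.0227]
lock topcorners [0.4384 0.2029 0.0945] [-0.1469  0.0264]
 [0.4519 0.2013 0.0945] [-0.1333  0.0274]
loupe [0.4219 0.1032 0.076 ] [-0.1447 -0.0746]
bar near end [0.5139 0.2092 0.132 ] [-0.0738  0.0466]
bar [0.5017 0.1092 0.132 ] [-0.0673 -0.0539]
barL [0.5131 0.1638 0.132 ] [-0.0662  0.0018]
barR [0.5184 0.1628 0.132 ] [-0.0609  0.0019]
(-0.14, -0.017) [0.4371 0.1589]
(-0.14, 0.057) [0.4508 0.2317]
(-0.065, 0) [0.514  0.1618]
```

```bash
python3 -m jog '[[0,0,-40,0,0],[0,0,-80,0,0],[0,0,-115,0,0],[0,0,-135,0,0],[0,0,-145,0,0],[0,0,-152,0,0],[0,0,-158,0,0],[0,0,-158,0,0],[0,0,-158,0,0],[0,0,-158,0,0]]'
python3 - <<'E'
from workcell import bot
import cv2
for n in ["side","wrist"]:
    c=bot.read_camera(n); a=c["pixels"][:,:,::-1]
    if n=="side": a=cv2.resize(a[100:250,200:400],None,fx=4,fy=4,interpolation=cv2.INTER_CUBIC)
    cv2.imwrite(f"pics/{n}2.png",a)
E
```

```text
time: 4.25
tool_pos: [0.4402, 0.1566, 0.0925]
tcp_rot: [-1.119, 1.338, -1.339]
wrist_force: [-0.5, 0.1, 0.1]
width: 0.001
```

View pics/side2.png

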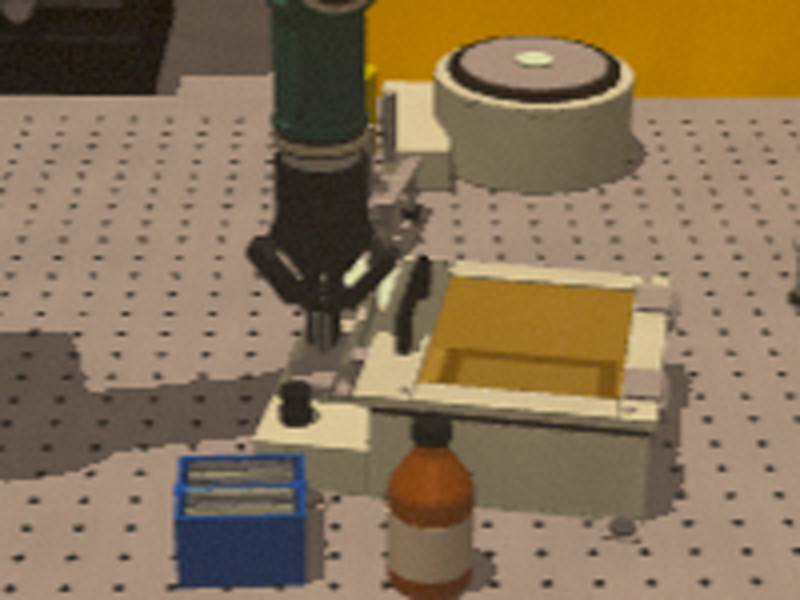

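View pics/wrist2.png

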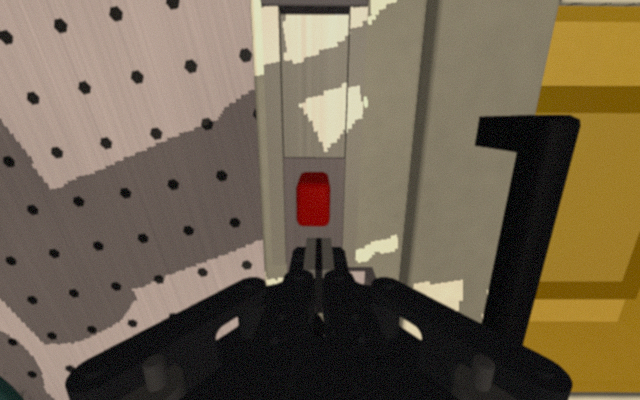

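The fingertips at (318,250) are lined up behind the lock at (313,200), with clear space to the handle. Pushing along the box's +y.

```bash
python3 -m jog '[[1,5,0,0,0],[2,10,0,0,0],[3,15,0,0,0],[3.7,20,0,0,0],[4.6,25,0,0,0],[5.5,30,0,0,0],[6.5,35,0,0,0],[7.4,40,0,0,0],[8.2,44,0,0,0],[8.2,44,0,0,0]]' && python3 -m jog '[[0.3,1.5,0,0,0],[0.5,3,0,0,0],[0.7,4,0,0,0],[0.9,5,0,0,0],[1,5.5,0,0,0],[1.1,6,0,0,0],[1.1,6,0,0,0],[1.1,6,0,0,0],[1.1,6,0,0,0],[1.1,6,0,0,0]]'
python3 - <<'E'
from workcell import bot
import cv2
for n in ["wrist"]:
    c=bot.read_camera(n); a=c["pixels"][:,:,::-1]
    cv2.imwrite(f"pics/{n}3.png",a)
E
```

```text
time: 5.6
tool_pos: [0.4478, 0.2012, 0.0919]
tcp_rot: [-1.12, 1.34, -1.338]
wrist_force: [0.2, 0.5, 0.5]
width: 0.003
time: 6.85
tool_pos: [0.4488, 0.2064, 0.0918]
tcp_rot: [-1.12, 1.339, -1.339]
wrist_force: [-1.4, -2.4, -0.0]
width: 0.007
```

View pics/wrist3.png

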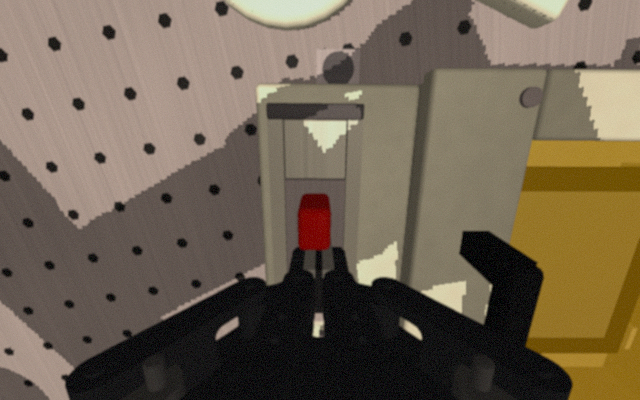

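```bash
python3 -m jog '[[0.2,1,0,0,0],[0.3,1.5,0,0,0],[0.4,2,0,0,0],[0.5,2.5,0,0,0],[0.5,3,0,0,0],[0.5,3,0,0,0],[0.5,3,0,0,0],[0.5,3,0,0,0],[0.5,3,0,0,0],[0.5,3,0,0,0]]'
```

```text
time: 8.15
tool_pos: [0.4493, 0.209, 0.0918]
tcp_rot: [-1.121, 1.339, -1.339]
wrist_force: [-3.0, -4.2, -0.3]
width: 0.001
```

```bash
python3 -m jog '[[0.2,1,0,0,0],[0.3,1.5,0,0,0],[0.4,2,0,0,0],[0.5,2.5,0,0,0],[0.5,3,0,0,0],[0.5,3,0,0,0],[0.5,3,0,0,0],[0.5,3,0,0,0],[0.5,3,0,0,0],[0.5,3,0,0,0]]'
python3 -c "
from workcell import bot
import cv2
cv2.imwrite('pics/wrist4.png',bot.read_camera('wrist')['pixels'][:,:,::-1])"
```

```text
time: 9.4
tool_pos: [0.4494, 0.2093, 0.0919]
tcp_rot: [-1.127, 1.336, -1.342]
wrist_force: [-3.4, -14.5, 4.6]
width: -0.003
```

View pics/wrist4.png

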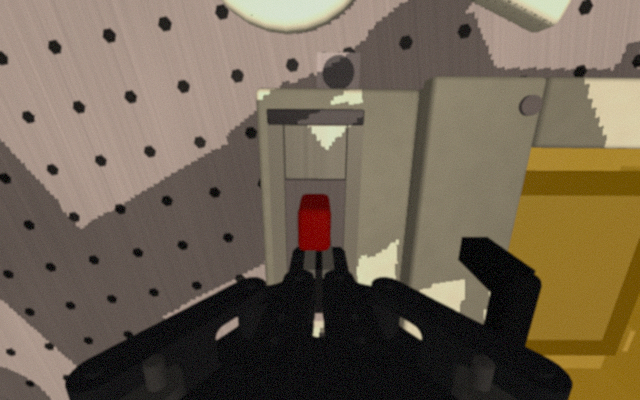

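The lock is at its stop: the last 3 mm commanded moved it only 0.3 mm and the force rose to 15 N. Backing off and hovering over the handle with the fingers open.

```bash
python3 -m jog '[[-1,-6,0,0,0],[-2,-14,0,0,0],[-2,-16,30,0,0],[-2,-18,75,0,0],[10,-24,108,0,20],[35,-36,108,0,60],[55,-46,108,-0.3,60],[65,-50,108,-0.3,60],[65,-50,108,-0.3,60],[65,-50,108,-0.3,60]]'
python3 - <<'E'
from workcell import bot
import cv2
for n in ["scene","side","wrist"]:
    c=bot.read_camera(n); a=c["pixels"][:,:,::-1]
    if n=="side": a=cv2.resize(a[100:250,200:400],None,fx=4,fy=4,interpolation=cv2.INTER_CUBIC)
    if n=="scene": a=cv2.resize(a[150:300,270:470],None,fx=4,fy=4,interpolation=cv2.INTER_CUBIC)
    cv2.imwrite(f"pics/{n}5.png",a)
E
```

```text
time: 10.7
tool_pos: [0.5142, 0.1626, 0.1992]
tcp_rot: [-1.119, 1.344, -1.342]
wrist_force: [-0.1, -0.5, 0.1]
width: 0.703
```

View pics/side5.png

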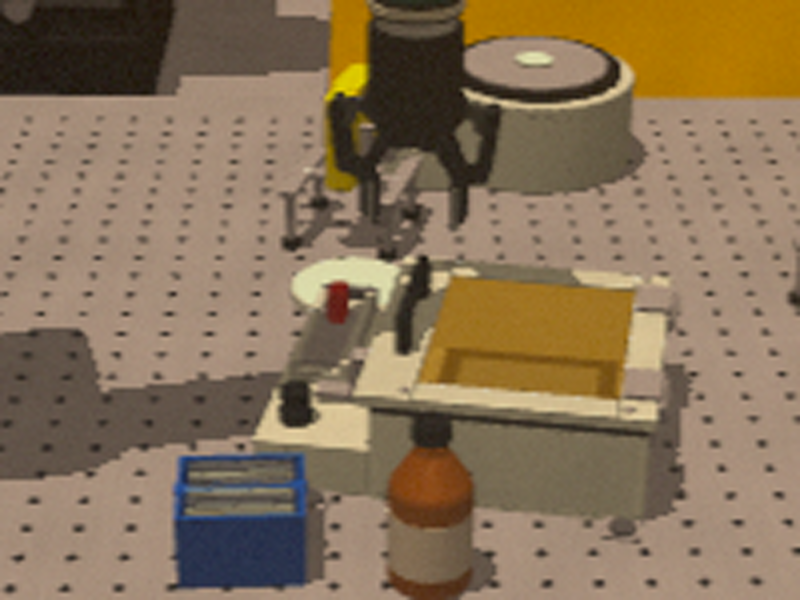

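View pics/wrist5.png

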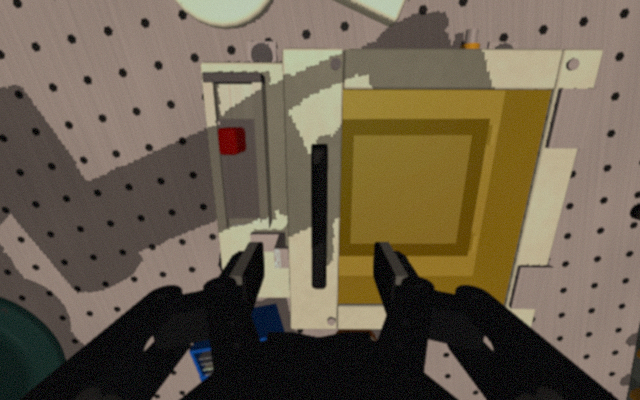

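View pics/scene5.png

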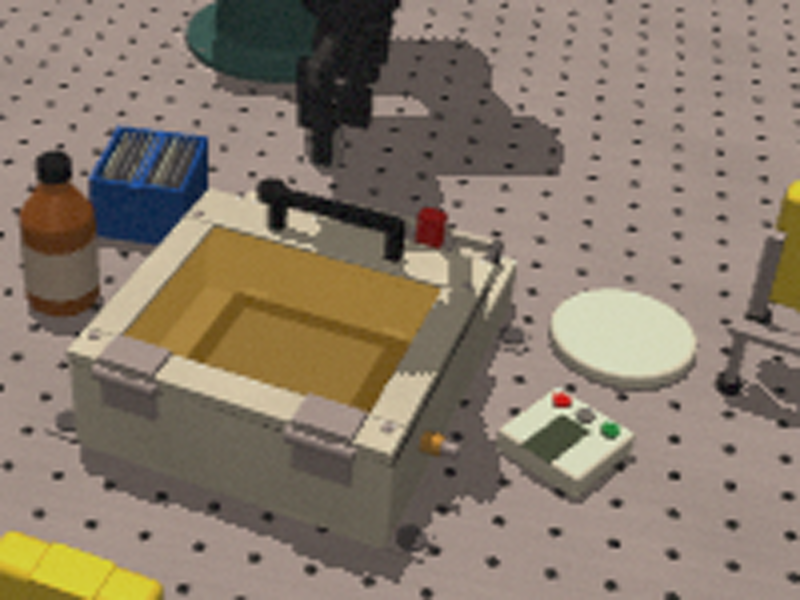

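The bar is vertical in the wrist view at columns 312–327, rows 145–288, and centred between the fingers, so the yaw and x line up. I'll check the numbers.

Run:
```python
from workcell import bot
from h import *
import cv2
np.set_printoptions(precision=4,suppress=True)
c=bot.read_camera("wrist")
g=c["pixels"].max(2)
for r in (170,200,230,270): 
    x=np.where(g[r,295:345]<45)[0]+295; print(r,x.min(),x.max())
for uv in [(319.5,145),(319.5,288),(319.5,230),(319.5,170)]: print(uv,ray(c,uv,.132))
s=bot.read_state();print(s["tool_pos"],s["time"])
p=np.array(s["tool_pos"]);v=c["R"]@p+c["t"];print(c["cx"]+c["fx"]*v[0]/v[2],c["cy"]+c["fy"]*v[1]/v[2])
```

```text
170 312 326
200 312 325
230 312 325
270 313 324
(319.5, 145) [0.5248 0.2171 0.132 ]
(319.5, 288) [0.5048 0.1074 0.132 ]
(319.5, 230) [0.5137 0.156  0.132 ]
(319.5, 170) [0.5218 0.2002 0.132 ]
[0.5145 0.1627 0.1998] 10.9
319.1581842592076 268.421568405971
```

```bash
python3 -m jog '[[0,0,-20,0,50],[0,0,-40,0,50],[0,0,-55,0,50],[0,0,-65,0,50],[0,0,-71,0,50],[0,0,-74,0,50],[0,0,-74,0,50],[0,0,-74,0,35],[0,0,-74,0,25],[0,0,-74,0,18]]' 60 && python3 -m jog '[[0,0,0,0,14],[0,0,0,0,10],[0,0,0,0,6],[0,0,0,0,2],[0,0,0,0,0],[0,0,0,0,0],[0,0,0,0,0],[0,0,0,0,0],[0,0,0,0,0],[0,0,0,0,0]]'
python3 - <<'E'
from workcell import bot
import cv2
for n in ["side","wrist"]:
    c=bot.read_camera(n); a=c["pixels"][:,:,::-1]
    if n=="side": a=cv2.resize(a[100:250,200:400],None,fx=4,fy=4,interpolation=cv2.INTER_CUBIC)
    cv2.imwrite(f"pics/{n}6.png",a)
E
```

```text
time: 12.15
tool_pos: [0.5152, 0.1625, 0.1262]
tcp_rot: [-1.117, 1.342, -1.343]
wrist_force: [-0.4, -0.1, 0.2]
width: 0.212
time: 13.4
tool_pos: [0.5146, 0.1626, 0.1262]
tcp_rot: [-1.118, 1.343, -1.342]
wrist_force: [-5.1, 0.4, 4.9]
width: 0.124
```

View pics/side6.png

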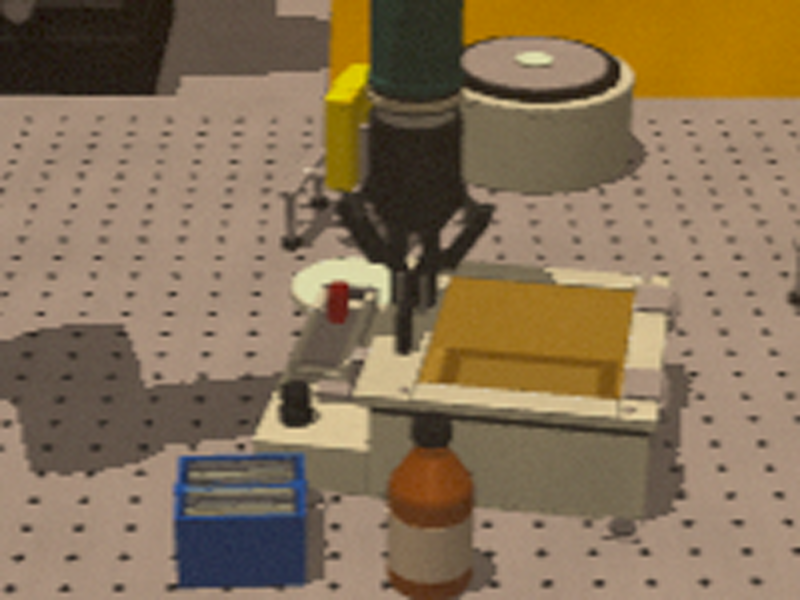

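View pics/wrist6.png

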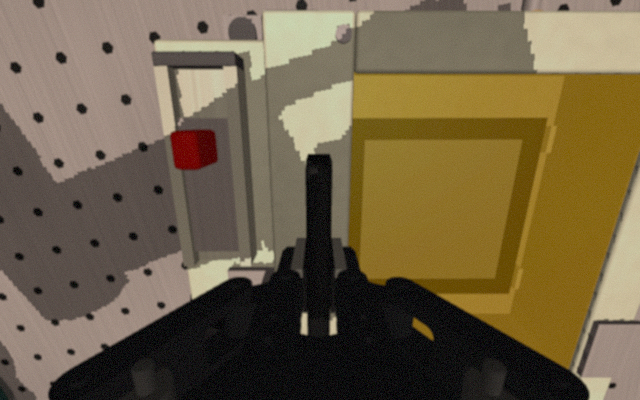

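The bar is gripped (width 0.124, about 10.6 mm). Lifting slowly along the arc.

```bash
python3 -m jog '[[0.1,0,0.5,0,0],[0.2,0,1,0,0],[0.3,-0.1,1.5,0,0],[0.4,-0.1,2,0,0],[0.5,-0.1,2.5,0,0],[0.6,-0.1,3,0,0],[0.7,-0.1,3.5,0,0],[0.8,-0.2,4,0,0],[0.8,-0.2,4,0,0],[0.8,-0.2,4,0,0]]' 70
```

```text
time: 14.75
tool_pos: [0.5149, 0.1625, 0.128]
tcp_rot: [-1.119, 1.344, -1.342]
wrist_force: [0.7, 5.4, -15.6]
width: 0.121
```

```bash
python3 -m jog '[[0.1,0,0.4,0,0],[0.2,0,0.8,0,0],[0.3,0,1.2,0,0],[0.4,-0.1,1.6,0,0],[0.4,-0.1,2,0,0],[0.4,-0.1,2,0,0],[0.4,-0.1,2,0,0],[0.4,-0.1,2,0,0],[0.4,-0.1,2,0,0],[0.4,-0.1,2,0,0]]'
```

```text
time: 16.0
tool_pos: [0.5157, 0.1623, 0.1319]
tcp_rot: [-1.118, 1.344, -1.342]
wrist_force: [-1.5, 4.2, -10.4]
width: 0.125
```

It broke free without a jump: the rise is 5.7 mm and the force is dropping. Raising it the rest of the way.

```bash
python3 -m jog '[[0.4,-0.1,1.5,0,0],[0.8,-0.2,3.2,0,0],[1.3,-0.2,5,0,0],[1.8,-0.3,6.8,0,0],[2.4,-0.4,8.8,0,0],[3,-0.5,10.8,0,0],[3.5,-0.6,12.8,0,0],[4,-0.7,14.4,0,0],[4.3,-0.8,15.4,0,0],[4.4,-0.8,15.8,0,0]]'
python3 -m jog '[[0,0,0,0,0],[0,0,0,0,0],[0,0,0,0,0],[0,0,0,0,0],[0,0,0,0,0],[0,0,0,0,0],[0,0,0,0,0],[0,0,0,0,0],[0,0,0,0,0],[0,0,0,0,0]]'
python3 - <<'E'
from workcell import bot
import cv2
for n in ["scene","side","wrist"]:
    c=bot.read_camera(n); a=c["pixels"][:,:,::-1]
    cv2.imwrite(f"pics/{n}7r.png",a)
    if n=="side": a=cv2.resize(a[150:240,250:380],None,fx=6,fy=6,interpolation=cv2.INTER_CUBIC)
    if n=="scene": a=cv2.resize(a[150:300,270:470],None,fx=4,fy=4,interpolation=cv2.INTER_CUBIC)
    cv2.imwrite(f"pics/{n}7.png",a)
E
```

```text
time: 17.25
tool_pos: [0.5201, 0.1615, 0.1482]
tcp_rot: [-1.118, 1.344, -1.342]
wrist_force: [-3.9, 4.3, -6.1]
width: 0.125
time: 18.5
tool_pos: [0.5201, 0.1615, 0.1482]
tcp_rot: [-1.118, 1.344, -1.342]
wrist_force: [-2.5, 3.5, -5.2]
width: 0.124
```

View pics/side7.png

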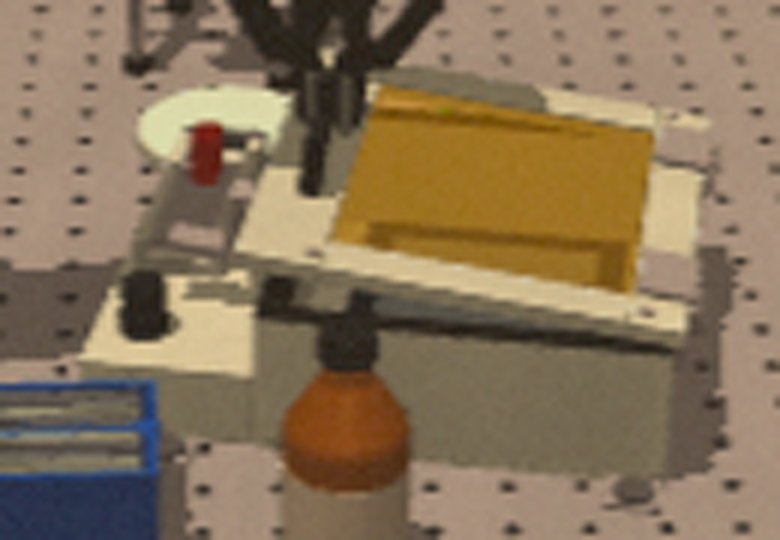

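View pics/wrist7.png

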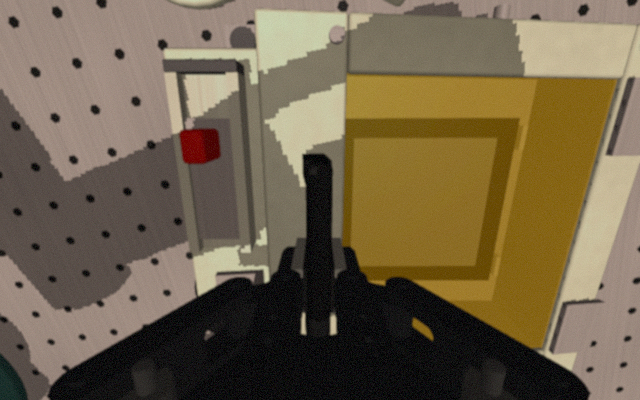

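View pics/scene7.png

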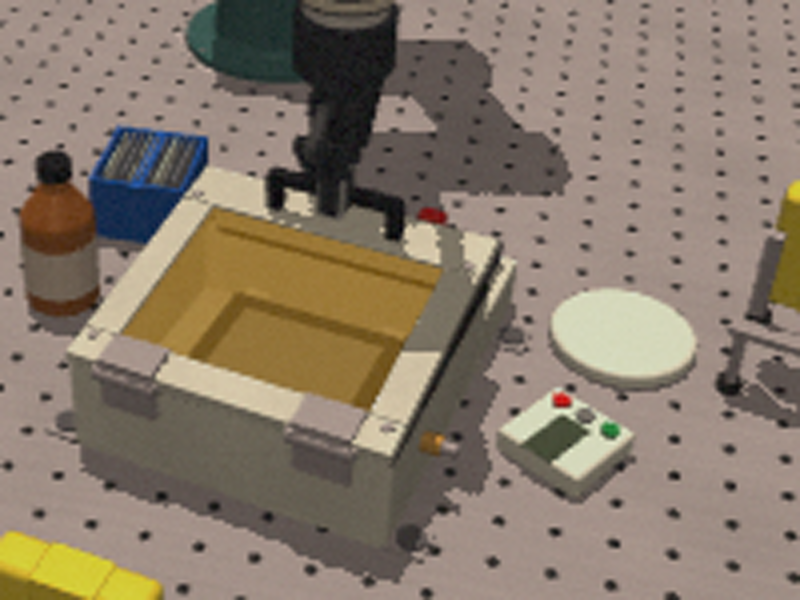

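Run:
```python
from workcell import bot
from h import *
import cv2
np.set_printoptions(precision=2,suppress=True)
d=bot.read_camera("side")
t=np.array([.579,.149]);th=-.183;R=np.array([[np.cos(th),-np.sin(th)],[np.sin(th),np.cos(th)]])
def proj(p,lift):
    a=np.arcsin(lift/.233); x=p[0]-.14;z=p[2]-.084
    X=.14+x*np.cos(a)+z*np.sin(a);Z=.084-x*np.sin(a)+z*np.cos(a)
    w=np.r_[t+R@np.array([X,p[1]]),Z]; v=d["R"]@w+d["t"]
    return np.array([d["cx"]+d["fx"]*v[0]/v[2],d["cy"]+d["fy"]*v[1]/v[2]])
for p in[(-.093,-.125,.096),(-.058,-.115,.096)]:
  for l in(0,.02,.025,.03): print(p,l,proj(p,l),proj(p,l)-proj(p,0))
a=cv2.imread("pics/side0.png");b=cv2.imread("pics/side7r.png")
cv2.imwrite("pics/cmp.png",np.vstack([cv2.resize(i[184:208,280:330],None,fx=12,fy=12,interpolation=cv2.INTER_CUBIC) for i in(a,b)]))
# template shift of the screw patch
T=a[192:201,296:307];r=cv2.matchTemplate(b[178:206,288:316],T,cv2.TM_CCOEFF_NORMED);_,m,_,l=cv2.minMaxLoc(r);print(m,"shift",l[0]+288-296,l[1]+178-192)
s=bot.read_state();print(s["time"],s["tool_pos"],np.abs(s["joint_vel"]).max())
```

```text
(-0.093, -0.125, 0.096) 0 [287.95 197.51] [0. 0.]
(-0.093, -0.125, 0.096) 0.02 [288.51 192.  ] [ 0.55 -5.52]
(-0.093, -0.125, 0.096) 0.025 [288.73 190.62] [ 0.78 -6.9 ]
(-0.093, -0.125, 0.096) 0.03 [289.   189.24] [ 1.04 -8.28]
(-0.058, -0.115, 0.096) 0 [299.55 196.91] [0. 0.]
(-0.058, -0.115, 0.096) 0.02 [300.13 192.25] [ 0.58 -4.67]
(-0.058, -0.115, 0.096) 0.025 [300.35 191.08] [ 0.8  -5.83]
(-0.058, -0.115, 0.096) 0.03 [300.61 189.92] [ 1.05 -7.  ]
0.8582865595817566 shift 1 -5
18.7 [0.52 0.16 0.15] 0.001782963027074857
```

View pics/cmp.png

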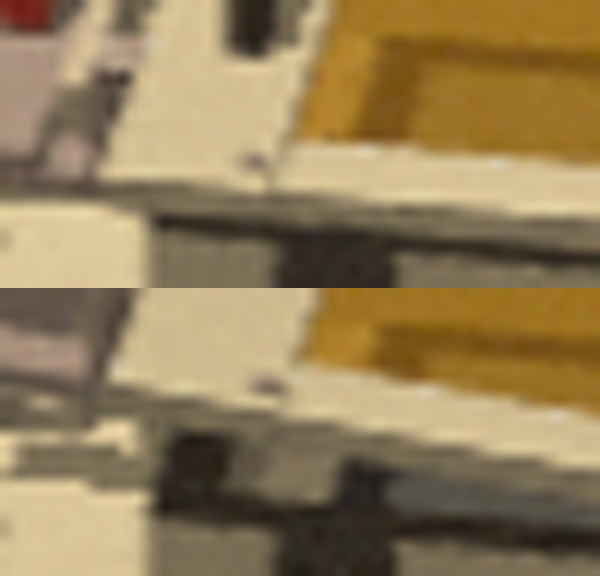

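Run:
```python
import cv2,numpy as np
a=cv2.imread("pics/side0.png",0).astype(np.float32);b=cv2.imread("pics/side7r.png",0).astype(np.float32)
for (x0,x1,y0,y1) in[(294,306,190,202),(296,320,190,204),(298,306,192,201)]:
    T=cv2.resize(a[y0:y1,x0:x1],None,fx=8,fy=8,interpolation=cv2.INTER_CUBIC)
    S=cv2.resize(b[y0-12:y1+4,x0-6:x1+6],None,fx=8,fy=8,interpolation=cv2.INTER_CUBIC)
    _,m,_,l=cv2.minMaxLoc(cv2.matchTemplate(S,T,cv2.TM_CCOEFF_NORMED));print(m,l[0]/8-6,l[1]/8-12)
```

```text
0.9375399351119995 0.875 -5.625
0.8862597346305847 0.75 -4.875
0.8950291872024536 0.875 -5.375
```

Run:
```python
from workcell import bot
s=bot.read_state();print(s["time"],s["tool_pos"],s["wrist_force"],s["width"])
print(bot.finish_job())
```

```text
18.7 [0.52006315 0.16146499 0.14819835] [-2.87907703  5.00128108 -5.709552  ] 0.12562875056648024
the job is handed in; nothing more can be done
None
```

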